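# Clamp the amplifier board in the bench screw clamp

## Robot

A 6-joint arm with a two-finger parallel gripper is mounted at the origin on the work surface. World frame = base frame: x ahead of the robot, y to its left, z up, the work surface at z = 0. Lengths are in m, angles in degrees, forces in N, time in s.
With the tool pointing down it reaches from about 0.425 to 0.925 m from the base axis. Payload 12.5 kg.
Tool frame: the origin (TCP) lies on the front face of the gripper's body, between the roots of the fingers; the fingertips stand 73 mm ahead of it and the grasp point (between the pads) lies 54 mm ahead of it (ctrl.hold_point_z is the distance from the TCP to the grasp point, in m); z points along the fingers, y is the line along which they close (so a half turn about z gives the same grasp; the last joint's range is limited). The gripper opens to 85 mm and grips with 20 to 120 N. Pads are 22 mm wide; open, the fingers measure 114 mm over their backs; the gripper's body (76 mm by 85 mm) begins 54 mm behind the grasp point. The pads swing forward as they close: fully open they stand 13 mm farther back than shut.
Start: joints at [-82.598, 28.126, 89.318, -0, 62.55, -6.05], TCP at [0.145, -0.608, 0.304] pointing down, gripper open.
Joint ranges: [-177.58, 177.58], [-47.91, 125.51], [2.72, 160], [-65.01, 245.01], [3.68, 167.84], [-153.87, 153.87]. Speed limits (degrees/s): [127.2, 127.2, 159.86, 180, 180, 180].

## Interface

Orientations are given as [roll, pitch, yaw] about the fixed x, y, z axes, in that order (R = Rz(yaw) Ry(pitch) Rx(roll)).
In Python, from bench import ctrl gives the robot as it stands. The module is installed in compiled form; this text tells all that it offers.
- The arm moves only by the tool drive_tool, never from a script. Its argument "motion" is text: rows parted by semicolons, each of 7 numbers parted by spaces: the shift along the world's x, y, z in mm, then the turn, a rotation vector about the world's x, y, z in degrees, then the finger opening in mm, from 0 to 85.4. In form: x y z wx wy wz grip; .... A call has 1 to 8 rows; each row shifts and turns the commanded pose from where the row before left it; what a row does not reach is not made up. A row lasts 1/12 s, in which the tool goes at most 41.7 mm and 7.16 degrees, less where a joint would pass 70% of its speed; a pose out of reach is approached as far as the arm can. A call is refused whole if a number of a shift passes 41.7 or a number of a turn 7.16, either way. A call with a gripper value outside its range is refused whole. The fingers move at their own pace and stop on an object; "grip_force" is the grip in N (left out, the last holds). Time passes only in rows, so rows that do not move let the fingers close. It gives the time, the measured TCP pose, the force, the opening and the grip force at its end, in the units of the state.
- ctrl.read_state(): the state, without advancing time (a new reading comes with each control period).
- ctrl.grab_frame(name): name is "scene" or "top" or "wrist"; returns the picture (480x640x3 uint8, red, green, blue); there is no depth.
- ctrl.camera_params(name): a dict with "fov_y" (degrees; the focal length in pixels is half the picture's height over the tangent of half this angle, whatever the lens; pixels are square), "cx", "cy" (the principal point, pixels), "view" (4x4, takes a point from world to camera coordinates). Camera axes: x right, y up, looking along -z (the intrinsics and any distortion apply to the point x, -y, -z); pixel columns grow to the right and rows downward; lengths in m; the calibration is good to about 2 mm. A picture is of the moment at which its call begins: read the wrist's pose just before it. camera_params takes no time and is no camera call; for the wrist camera it gives the pose at the moment of the call.
- ctrl.sign_off(): hands the job in; it is judged then, once.
Trained networks look in the newest picture that a camera, given by its name, has taken for a name from the list of things; names that differ only in an ending like _2 or _b are one class to them, and where a whole thing is asked for, a point or a joint stands for the part that bears it (a point fixed in the world has none). Each returns a list of dicts, best first, with "conf" (0 to 1); they miss things now and then, are a little off and sometimes report something else, mostly with a low value. They report only what shows in the picture. A call takes as long as a camera call. They do not tell look-alikes from the thing itself.
- ctrl.look_for(camera, label): "position" ([x, y, z] in m, in the coordinates of the camera as it stood for that picture, good to about 4 mm: the middle of the surface that is visible of it).
- ctrl.cut_out(camera, label): "mask" (480x640 bool, what is visible of it).
- ctrl.tip_of(camera, label): "position" ([x, y, z] in m, in the coordinates of the camera as it stood for that picture, good to about 4 mm: a listed point, or the origin of a listed thing).
The state is a dict: "clock": time; "joint_positions": joint angles; "qvel": joint speeds; "joint_efforts": joint torques, N m; "eef_pos": TCP position; "ee_rot": TCP orientation; "contact_force": force on the tool from outside, world axes, zero at the start; "moment": the same for the moment, N m; "opening": finger opening in m; "grasp_force": force on a finger pad.
Only numpy, scipy, OpenCV 4.12 (cv2) and the standard library are available. Lean on these libraries where they do the work, as an engineer would, in place of code of your own. Each camera call takes 0.05 s, during which the arm holds its last target. There are 200 camera calls.

## Task

Slide the circuit board with the heatsink, bare end first, between the white guides of the blue bench clamp and gently on until it is fully home against the brass stop, while the clamp is still open. Then run the T-handle screw down clockwise, half turn by half turn, taking the bar's two ends in turn, until the rubber foot holds the board firmly; do not overtighten, or the board cracks. Let go, with the board still home and flat, and leave the small things on the bench where they are.

Things in the scene. Friction and masses are not known exactly. Their poses are not given: they have to be found in the camera images.
- clamp: bench screw clamp, bolted down. Origin on the bench under the screw axis; +x points into the throat towards the column, z up. Steel base plate 100 mm wide, 12 mm thick, x = -140 to +95 mm. Blue C-frame: column 50 mm wide at x = 55 to 97 mm; arm 40 mm wide from x = -20 mm to the column, underside 82 mm and top 112 mm above the bench; round boss on the screw axis, 40 mm across, 118 mm high
- mouth (a point): centre of the mouth of the two white guides, on the base plate, 64 mm before the screw axis (92 mm before the stop); axes as the clamp's. The guides are 9 mm high; from x = 18 to 93 mm of this point their inner faces are straight, 32 mm either side of the centre line; before that they flare out by about 30 degrees
- home (a point): point on the top of the base plate (12 mm above the bench) on the centre line, at the face of the brass stop, 28 mm beyond the screw axis; axes as the clamp's. The middle of the board's front edge (edge) lies here when the board is home
- stop: brass stop block on the base plate, 56 mm wide, 14 mm high; origin at the foot of its front face, the same point as home. Pushing the board against it with more than 30 N counts as ramming it
- handle (a point): middle of the T-handle's bar, on the screw axis, about 155 mm above the bench; x axis along the bar, z up. Round steel bar 12 mm thick with red end caps (17 mm across) 46 to 54 mm either side of the axis; hub of 12 mm radius, its top 8 mm above the bar's axis. Grip the bar 14 to 45 mm from the axis. Clockwise seen from above it goes down 3.5 mm a turn; it stays where it is left
- bar_end (a point): point on the axis of the T-handle's bar, 36 mm from the screw axis (the other end is its mirror image). Turning takes 0.05 N m while the foot is clear of the board, then the resistance climbs steadily, from touch to cracking in about a third of a turn. It is properly tight when turning slowly takes 0.2 to 0.33 N m: 6 to 9 N on the bar here. This is felt while it turns; much of it dies away when the hand stops
- foot: foot of the screw: black rubber button 30 mm across that turns with the screw; origin at the centre of its underside, 2 to 3.2 mm above the top of a board lying on the base at the start; x axis along the T-handle's bar. The board is firmly held at 12 to 50 N of foot force and cracks above 70 N
- board: green circuit board 165 x 60 x 4 mm with a finned aluminium heatsink 60 (along x) x 46 (across y) x 36 mm high on it; 0.27 to 0.39 kg; lies on the blue mat (3 mm thick). Origin on the underside below the heatsink's centre; +x points to the bare front end 133 mm ahead; 32 mm of board behind. Small parts to 12 mm tall at x = 37 to 67 mm. Grip the heatsink across y. Home, it is 105 mm before the screw axis
- edge (a point): middle of the lower edge of the board's bare front end; axes as the board's
- bottle: small green bottle, 28 mm across, 52 mm tall, standing; origin under its centre
- marker: black and white marker pen lying on the bench, 130 mm long, 14 mm thick; origin under its middle
- driver: screwdriver with a blue handle lying on the bench, 180 mm long; origin under its middle
- bitcase: flat yellow case of small screwdrivers, 85 x 150 x 25 mm; origin under its centre
Things that resemble listed ones, but are neither listed nor needed, are in the scene too. What is shaped like the board but pink is not meant.

How it is judged (in metres and radians):
On the way:
1. the board lies flat between the guides, home against the stop, with the foot still clear of it (x of edge in the frame of home above -0.004 m and y of edge in the frame of home between -0.005 and 0.005 m and z of edge in the frame of home between -0.003 and 0.003 m and angle between the x axis of board and the x axis of clamp, either way round below 0.06 rad and angle between board's own z axis and vertical below 0.05 rad and contact force between foot and board below 1 N), for 0.2 s.
At the end, for the whole second after the job is handed in: The board is flat between the guides, its front edge within 4 mm of the stop, 5 mm of the centre line and 0.06 rad of square, the foot presses on it with 12 to 50 N, the screw and the board are at rest (x of edge in the frame of home above -0.004 m and y of edge in the frame of home between -0.005 and 0.005 m and z of edge in the frame of home between -0.003 and 0.003 m and angle between the x axis of board and the x axis of clamp, either way round below 0.06 rad and angle between board's own z axis and vertical below 0.05 rad and contact force between foot and board between 12 and 50 N and angular speed of foot below 0.1 rad/s and linear speed of board below 0.02 m/s); the robot touches nothing.
It fails at once if the foot presses on the board with more than 70 N (the board cracks) (contact force between foot and board above 70 N).
It fails at once if the board is rammed against the stop with more than 30 N (contact force between board and stop above 30 N).
It fails at once if the bottle, the marker, the screwdriver or the yellow case is moved by more than 20 mm (distance of any of bottle, marker, driver, bitcase from where it was at the start of the episode above 0.02 m).
It also fails if it takes over 72 s, if anything falls off the work surface, if the arm or the gripper's body presses on something with over 40 N, if the wrist force passes 120 N, or if a joint passes its speed limit or range.

## Working session

There is one attempt and no reset: what is moved stays moved. The work goes in short steps, Python scripts to look and compute and a tool call to move; the robot and the scene stay as the last step left them, time stands still between calls to the robot, and variables do not carry over. Pictures are saved under pics/ and viewed, at most 10 in all, crops included, and the job is handed in when it is done.

Besides the shell and the picture viewer there is one more tool, called after "Emit:" as name(argument=value, ...) on one line, values as JSON. drive_tool: Moves the arm, as the interface text tells. Its arguments: {"type":"object","properties":{"motion":{"type":"string"},"grip_force":{"type":"number"}},"required":["motion"]}

```bash
mkdir -p pics; cat > h.py <<'E'
import numpy as np, cv2
from bench import ctrl
def snap(c,fn=None):
    P=ctrl.camera_params(c); im=ctrl.grab_frame(c)
    if fn: cv2.imwrite('pics/'+fn,im[:,:,::-1])
    return im,P
def w(P,p): return (np.linalg.inv(P['view'])@np.r_[p,1])[:3]
def px(P,X):
    c=P['view']@np.r_[X,1]; f=240/np.tan(np.radians(P['fov_y']/2))
    return P['cx']+f*c[0]/-c[2], P['cy']-f*c[1]/-c[2]
def ray(P,u,v,z):
    f=240/np.tan(np.radians(P['fov_y']/2)); T=np.linalg.inv(P['view'])
    d=T[:3,:3]@np.array([(u-P['cx'])/f,-(v-P['cy'])/f,-1]); o=T[:3,3]
    return o+d*(z-o[2])/d[2]
E
python3 - <<'E'
from h import *
ims=[]
for c in ['top','scene']:
    im,P=snap(c,c+'0.png'); print(c,{k:P[k] for k in P if k!='view'},w(P,[0,0,0]).round(3))
    for l in ['mouth','home','handle','bar_end','board','edge','foot','clamp']:
        for d in ctrl.tip_of(c,l)[:3]:
            X=w(P,d['position']); print(l,round(d['conf'],2),X.round(4),np.round(px(P,X)))
print(ctrl.read_state())
E
```

```text
top {'fov_y': 52.29895099635929, 'cx': 314.12136621938845, 'cy': 243.74251451348857} [ 0.252 -0.121  1.093]
mouth 0.57 [0.5877 0.1024 0.0127] [222. 206.]
mouth 0.18 [0.576  0.1908 0.0123] [183. 209.]
home 0.68 [0.575  0.1918 0.0105] [183. 210.]
handle 0.66 [0.5829 0.1709 0.1565] [175. 185.]
bar_end 0.84 [0.5883 0.1995 0.1567] [162. 182.]
board 0.84 [ 0.4854 -0.1954  0.0018] [349. 257.]
board 0.68 [ 4.841e-01 -5.111e-01 -4.000e-04] [487. 264.]
edge 0.9 [ 0.5832 -0.599   0.0018] [524. 224.]
edge 0.66 [ 4.612e-01 -6.270e-02  2.000e-04] [290. 265.]
edge 0.19 [0.5882 0.1033 0.0134] [222. 206.]
foot 0.4 [0.5817 0.1663 0.0182] [194. 207.]
clamp 0.45 [0.5832 0.1622 0.0204] [195. 206.]
scene {'fov_y': 43.60682333381945, 'cx': 318.1529105152959, 'cy': 235.44909600365307} [1.258 0.291 1.038]
mouth 0.93 [0.5883 0.1029 0.013 ] [402. 343.]
home 0.95 [0.5687 0.1956 0.0153] [449. 353.]
handle 0.61 [0.58   0.1669 0.155 ] [442. 310.]
bar_end 0.91 [0.5855 0.1991 0.156 ] [459. 318.]
board 0.9 [ 0.4876 -0.1934  0.0063] [298. 262.]
board 0.9 [ 1.616e-01 -2.589e-01 -2.000e-04] [336. 173.]
board 0.58 [ 0.47
[... 265 characters left out ...]
435. 353.]
{'clock': 0.9, 'joint_positions': array([-8.25983359e+01,  2.81252893e+01,  8.93205202e+01, -3.21514063e-04,
        6.25498097e+01, -6.05064720e+00]), 'qvel': array([-0.01449925, -0.04024921, -0.02074096,  0.09057513, -0.03587946,
        0.01433279]), 'joint_efforts': array([-7.52525466e-04, -6.18261766e+01, -2.61847490e+01, -2.20387165e-04,
        1.87061078e-04, -1.36375928e-05]), 'eef_pos': array([ 0.14541534, -0.60783959,  0.30392724]), 'ee_rot': array([1.79995674e+02, 7.45506695e-04, 1.34524594e+01]), 'contact_force': array([-0.02649581,  0.49102729,  0.15499645]), 'moment': array([-0.04250627,  0.04270006, -0.01815324]), 'grasp_force': 0.0, 'opening': 0.08567758604876052}
```

View pics/top0.png

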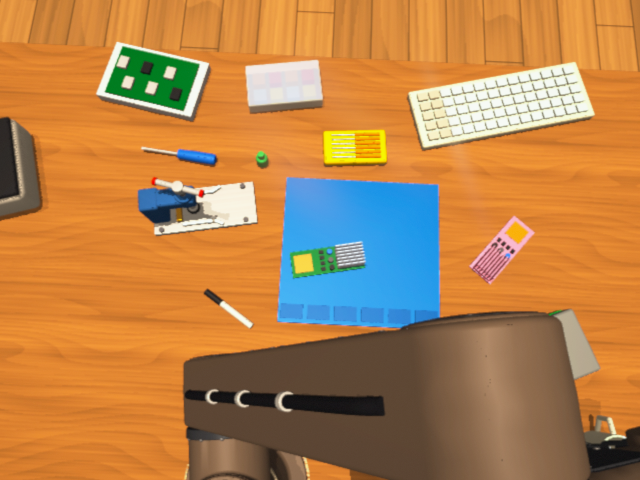

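View pics/scene0.png

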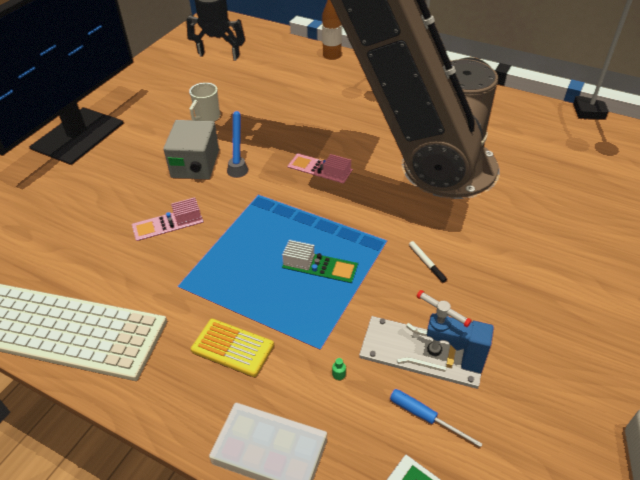

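The scene shows the green board on the blue mat at top (327,258) / scene (320,260), with its bare end and gold square at about (303,263) top, facing the clamp at top (200,205). Things that could be mistaken for it: the pink board at top (502,250), the pink board at scene (320,167), and the white-framed green board at top (152,80). I choose the green one with the silver heatsink on the mat. I'll go above it and check up close.

Emit:
drive_tool(motion="21.4 25.9 -3 0 0 5.5 85;21.4 25.9 -3 0 0 5.5 85;21.4 25.9 -3 0 0 5.5 85;21.4 25.9 -3 0 0 5.5 85;21.4 25.9 -3 0 0 5.5 85;21.4 25.9 -3 0 0 5.5 85;21.4 25.9 -3 0 0 5.5 85;21.4 25.9 -3 0 0 5.5 85")

```text
clock: 1.57
eef_pos: [0.3174, -0.3993, 0.28]
ee_rot: [180.0, 0.0, 57.7]
contact_force: [-0.1, -0.1, -0.5]
opening: 0.085
grasp_force: 0.0
```

Emit:
drive_tool(motion="21.4 25.9 -3 0 0 5.5 85;21.4 25.9 -3 0 0 5.5 85;21.4 25.9 -3 0 0 5.5 85;21.4 25.9 -3 0 0 5.5 85;21.4 25.9 -3 0 0 5.5 85;21.4 25.9 -3 0 0 5.5 85;21.4 25.9 -3 0 0 5.5 85;21.4 25.9 -3 0 0 5.5 85")

```text
clock: 2.23
eef_pos: [0.4887, -0.192, 0.2559]
ee_rot: [180.0, 0.0, 101.7]
contact_force: [-0.2, -0.8, 0.1]
opening: 0.0851
grasp_force: 0.0
```

```bash
python3 - <<'E'
from h import *
s=ctrl.read_state(); print(s['clock'],s['eef_pos'],s['ee_rot'])
im,P=snap('wrist','w1.png'); print(w(P,[0,0,0]))
print(np.round([P['cx'],P['cy'],P['fov_y']],2))
for l in ['board','edge']:
    for d in ctrl.tip_of('wrist',l)[:3]:
        X=w(P,d['position']); print(l,round(d['conf'],2),X.round(4),np.round(px(P,X)))
E
```

```text
2.2333 [ 0.48872322 -0.19200104  0.25594128] [1.79980404e+02 1.43773039e-02 1.01727333e+02]
[ 0.47529474 -0.12366457  0.32433592]
[318.61 234.97  66.32]
board 0.69 [ 0.4868 -0.1948  0.0024] [315. 214.]
edge 0.71 [ 0.4859 -0.1943  0.0027] [314. 214.]
edge 0.64 [ 0.4599 -0.064   0.0018] [314.  51.]
```

View pics/w1.png

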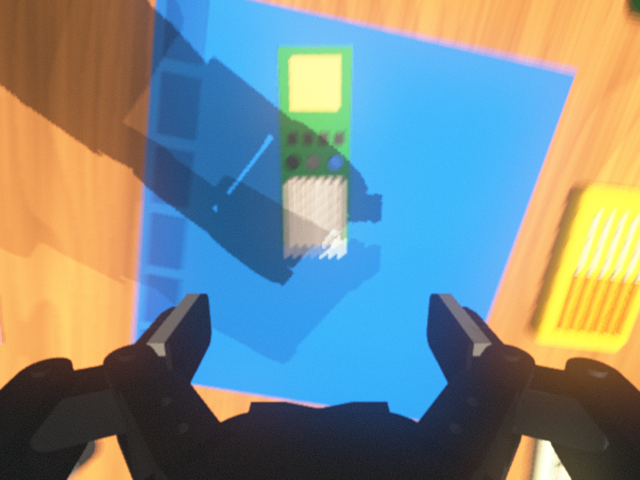

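The close view shows the green board with the silver heatsink at (315,217), its front end at (315,46), aligned with the tool. It is the right one. The wrist camera could meet the T-bar inside the clamp, so I'll grip with the tool leaning back 20°.

Emit:
drive_tool(motion="0 -5 -34 4.9 1 0 85;1 -5 -34 4.9 1 0 85;0 -5 -34 4.9 1 0 85;1 -6 -34 4.9 1 0 85;0 0 -20 0 0 0 85;0 0 -13 0 0 0 85;0 0 -2 0 0 0 85;0 0 0 0 0 0 85")

```text
clock: 3.05
eef_pos: [0.4896, -0.2147, 0.0851]
ee_rot: [-179.9, -20.0, 101.4]
contact_force: [0.1, -0.5, 1.4]
opening: 0.0848
grasp_force: 0.0
```

Emit:
drive_tool(motion="0 0 0 0 0 0 40;0 0 0 0 0 0 40;0 0 0 0 0 0 40;0 0 0 0 0 0 40;0 0 0 0 0 0 40;0 0 0 0 0 0 40", grip_force=45)

```text
clock: 3.55
eef_pos: [0.4901, -0.2145, 0.0863]
ee_rot: [179.9, -19.9, 101.5]
contact_force: [-1.5, -1.1, 8.2]
opening: 0.0453
grasp_force: 45.5
```

Emit:
drive_tool(motion="0 0 5 0 0 0 40;0 0 15 0 0 0 40;5 5 30 0 0 0 40;15 15 25 0 0 0 40;25 25 10 0 0 0 40;25 25 0 0 0 0 40;25 25 0 0 0 0 40;15 10 0 0 0 0 40")

```text
clock: 4.22
eef_pos: [0.6015, -0.1064, 0.1709]
ee_rot: [179.9, -20.0, 101.6]
contact_force: [-0.5, -0.7, -3.4]
opening: 0.0453
grasp_force: 47.3
```

```bash
python3 - <<'E'
from h import *
s=ctrl.read_state(); print(s['clock'],s['eef_pos'],s['ee_rot'],s['contact_force'],s['moment'],s['opening'])
for c in ['wrist','top','scene']:
    im,P=snap(c,c+'2.png')
    for l in ['board','edge','mouth','home','stop','clamp','handle','bar_end','foot']:
        for d in ctrl.tip_of(c,l)[:2]:
            X=w(P,d['position']); print(c,l,round(d['conf'],2),X.round(4),np.round(px(P,X)))
E
```

```text
4.2167 [ 0.60146694 -0.10635793  0.17090855] [179.94631011 -19.97586349 101.58659393] [-0.49337752 -0.6593315  -3.43568612] [-0.43645528 -0.06664368  0.01196229] 0.04526601956333577
wrist board 0.85 [ 0.6012 -0.0843  0.0882] [326. 305.]
wrist edge 0.79 [0.5688 0.0419 0.0854] [312.  37.]
wrist mouth 0.7 [0.5915 0.1093 0.0077] [364.  21.]
wrist home 0.28 [ 0.7087  0.02   -0.0033] [497. 177.]
wrist stop 0.5 [0.5685 0.0441 0.0875] [312.  30.]
top board 0.86 [ 4.796e-01 -5.097e-01  5.000e-04] [487. 266.]
top board 0.6 [ 0.1675 -0.2581 -0.0012] [373. 404.]
top edge 0.96 [ 0.585  -0.5986  0.0007] [523. 224.]
top edge 0.76 [ 0.1687 -0.3926 -0.0014] [436. 407.]
scene board 0.75 [ 0.1623 -0.2581  0.0019] [336. 173.]
scene board 0.61 [ 0.5977 -0.0899  0.0901] [314. 289.]
scene edge 0.85 [0.5624 0.0407 0.0888] [381. 300.]
scene edge 0.55 [ 0.5795 -0.5997  0.0035] [134. 231.]
scene mouth 0.96 [0.589  0.1022 0.0117] [401. 344.]
scene home 0.65 [0.5704 0.1925 0.0131] [447. 354.]
scene stop 0.44 [0.574  0.1989 0.0212] [450. 354.]
scene clamp 0.68 [0.5755 0.1676 0.0023] [434. 354.]
scene clamp 0.33 [0.5857 0.2016 0.161 ] [460. 317.]
scene handle 0.9 [0.5822 0.168  0.1548] [443. 311.]
scene bar_end 0.88 [0.585  0.1989 0.1557] [459. 318.]
scene foot 0.64 [0.5755 0.1641 0.0176] [433. 349.]
scene foot 0.62 [0.5729 0.1956 0.0183] [449. 354.]
```

View pics/wrist2.png

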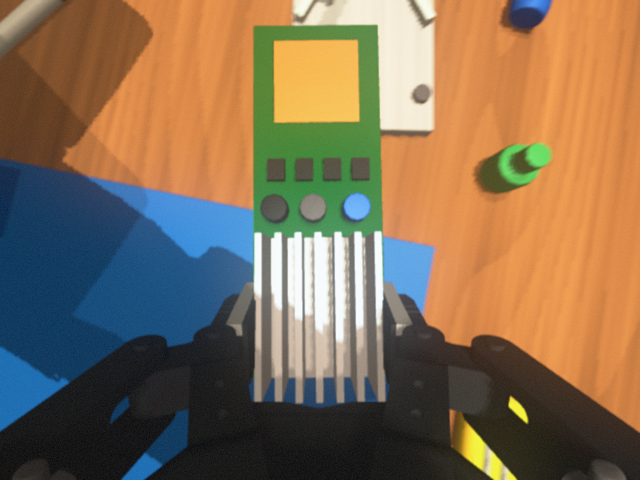

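The board is held straight, front end at (315,26). The base plate shows beyond it: right edge at about x=434, near corner at (433,131), left edge at (292,10).

```bash
python3 - <<'E'
from h import *
P=ctrl.camera_params('wrist')
for q in [(433,131),(435,5),(292,5)]: print(q,ray(P,*q,.012).round(4))
for q in [(254,26),(378,26)]: print(q,ray(P,*q,.0895).round(4))
# plate in the top picture: refine with edges
im=cv2.imread('pics/top0.png'); P=ctrl.camera_params('top')
g=cv2.inRange(im,(150,150,150),(255,255,255)); g[:, :140]=0; g[:,262:]=0; g[:175]=0; g[240:]=0
c=max(cv2.findContours(g,0,1)[0],key=cv2.contourArea)
r=cv2.minAreaRect(c); B=np.array([ray(P,*b,.012) for b in cv2.boxPoints(r)]); print(cv2.boxPoints(r).round(1),B.round(4))
for d in [B[1]-B[0],B[2]-B[1]]: print(np.linalg.norm(d),np.degrees(np.arctan2(d[1],d[0])))
E
```

```text
(433, 131) [0.6515 0.0346 0.012 ]
(435, 5) [0.637  0.1241 0.012 ]
(292, 5) [0.5384 0.1043 0.012 ]
(254, 26) [0.5397 0.0358 0.0895]
(378, 26) [0.598  0.0475 0.0895]
[[153.8 233. ]
 [155.5 179. ]
 [257.2 182.2]
 [255.5 236.2]] [[0.5167 0.2516 0.012 ]
 [0.6471 0.2639 0.012 ]
 [0.6512 0.0256 0.012 ]
 [0.5207 0.0196 0.012 ]]
0.13099283094674086 5.390640483286852
0.23840221290125416 -89.01475398409093
```

Emit:
drive_tool(motion="6 15 -5 0 0 -1.1 40;6 15 -15 0 0 -1.2 40;5 14 -20 0 0 0 40;0 0 -20 0 0 0 40;0 0 -7 0 0 0 40;0 0 -2 0 0 0 40;0 0 0 0 0 0 40")

```text
clock: 6.3
eef_pos: [0.6168, -0.0658, 0.1009]
ee_rot: [-179.9, -20.0, 99.1]
contact_force: [-0.5, -0.2, -2.6]
opening: 0.0452
grasp_force: 47.3
```

```bash
python3 - <<'E'
from h import *
s=ctrl.read_state(); print(s['clock'],s['eef_pos'],s['ee_rot'],s['contact_force'],s['moment'])
im,P=snap('wrist','wrist3.png')
for l in ['edge','mouth','home','bottle']:
  for d in ctrl.tip_of('wrist',l)[:2]:
    X=w(P,d['position']); print(l,round(d['conf'],2),X.round(4),np.round(px(P,X)))
im,P=snap('scene','scene3.png')
for l in ['edge','mouth','home','bottle']:
  for d in ctrl.tip_of('scene',l)[:2]:
    X=w(P,d['position']); print(l,round(d['conf'],2),X.round(4),np.round(px(P,X)))
a=cv2.imread('pics/wrist3.png')[0:300,160:560]
b=cv2.resize(cv2.imread('pics/scene3.png')[230:400,330:530],(400,340))
o=np.zeros((640,400,3),np.uint8);o[:300]=a;o[300:]=b
cv2.imwrite('pics/c3.png',o[:600])
E
```

```text
6.3 [ 0.61681861 -0.06578012  0.10088667] [-179.94575266  -20.02032987   99.11742043] [-0.53064258 -0.15253262 -2.59936923] [-0.41057278 -0.05002749 -0.02211198]
edge 0.56 [0.5919 0.0839 0.018 ] [315.  34.]
mouth 0.65 [0.5909 0.1088 0.01  ] [321.  -2.]
bottle 0.95 [ 0.7051  0.0181 -0.0021] [509. 210.]
edge 0.73 [0.5875 0.0858 0.022 ] [394. 337.]
edge 0.68 [ 0.5796 -0.5969  0.0039] [134. 232.]
mouth 0.67 [0.5879 0.1038 0.0105] [402. 344.]
home 0.73 [0.5693 0.1947 0.0146] [449. 354.]
home 0.29 [ 0.7513 -0.1992  0.0039] [232. 349.]
bottle 0.69 [ 0.7037  0.015  -0.0039] [337. 375.]
```

View pics/c3.png

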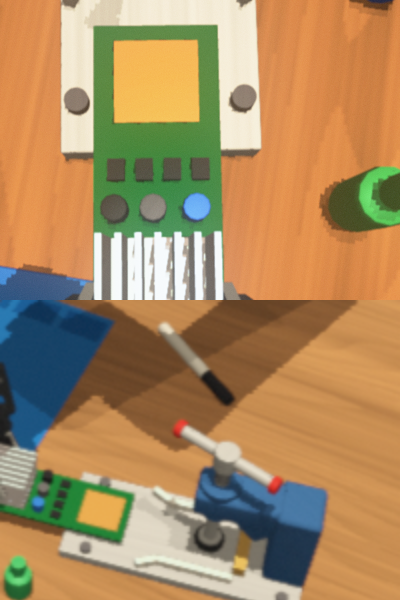

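The board is over the plate, front edge at crop (155,26), with the plate corners at crop (62,152) and (260,150). The guides are ahead of it. Next I'll check the lateral offset.

```bash
python3 - <<'E'
from h import *
P=ctrl.camera_params('wrist')
L=ray(P,222,153,.012);R=ray(P,420,150,.012);print(L,R)
d=(R-L)[:2];print(np.linalg.norm(d),np.degrees(np.arctan2(d[1],d[0]))+90)
t=np.radians(99.2);c=np.array([np.cos(t),np.sin(t)]);ly=np.array([-c[1],c[0]])
M=(L+R)[:2]/2; print('O',M+.14*c)
e=(ray(P,254,26,.0216)+ray(P,377.5,26,.0216))[:2]/2; r=(ray(P,253.5,230,.0216)+ray(P,381.5,230,.0216))[:2]/2
b=e-r; print('edge',e,'byaw',np.degrees(np.arctan2(b[1],b[0])),'lat',(e-M)@ly,'lon',(e-M)@c-.14)
E
```

```text
[0.55578998 0.02077313 0.012     ] [0.65158347 0.03765528 0.012     ]
0.09726973021022788 99.99488162621586
O [0.58130336 0.16741328]
edge [0.59197374 0.08614203] byaw 99.60417866647487 lat 0.0024606241723894133 lon -0.08193179145275156
```

Emit:
drive_tool(motion="0.5 0 -2 0 0 0 40;1 0 -2 0 0 0 40;0 0 -0.7 0 0 0 40;0 0 0 0 0 0 40")

```text
clock: 7.13
eef_pos: [0.6183, -0.0654, 0.0958]
ee_rot: [-179.9, -20.0, 99.1]
contact_force: [0.1, -0.6, -2.8]
opening: 0.0452
grasp_force: 47.4
```

Emit:
drive_tool(motion="0 0 -0.5 0 0 0 40;0 0 -0.4 0 0 0 40;0 0 0 0 0 0 40")

```text
clock: 7.38
eef_pos: [0.6183, -0.0654, 0.0953]
ee_rot: [-180.0, -20.0, 99.1]
contact_force: [0.3, -0.2, -2.9]
opening: 0.0454
grasp_force: 47.6
```

Emit:
drive_tool(motion="0 0 -0.5 0 0 0 40;0 0 -0.5 0 0 0 40;0 0 0 0 0 0 40")

```text
clock: 7.63
eef_pos: [0.6184, -0.0656, 0.0947]
ee_rot: [-180.0, -20.0, 99.2]
contact_force: [-0.2, -1.7, 2.4]
opening: 0.0452
grasp_force: 48.3
```

Emit:
drive_tool(motion="-0.8 4.9 0.3 0 0 0 40;-0.8 4.9 0 0 0 0 40;-0.8 4.9 0 0 0 0 40;-0.8 4.9 0 0 0 0 40;-0.8 4.9 0 0 0 0 40;-0.8 4.9 0 0 0 0 40;-0.8 4.9 0 0 0 0 40;-0.8 4.9 0 0 0 0 40")

```text
clock: 8.3
eef_pos: [0.6123, -0.0259, 0.0952]
ee_rot: [179.9, -20.0, 99.2]
contact_force: [1.5, -6.0, 7.1]
opening: 0.0449
grasp_force: 48.9
```

Emit:
drive_tool(motion="-0.3 2 0.3 0 0 0 40;-0.7 4 0.1 0 0 0 40;-0.7 4 0 0 0 0 40;-0.7 4 0 0 0 0 40;-0.7 4 0 0 0 0 40")

```text
clock: 8.72
eef_pos: [0.609, -0.008, 0.0953]
ee_rot: [180.0, -20.0, 99.2]
contact_force: [0.9, -5.1, 7.1]
opening: 0.0451
grasp_force: 48.7
```

```bash
python3 - <<'E'
from h import *
im,P=snap('wrist'); cv2.imwrite('pics/w4.png',im[0:300,140:580,::-1])
E
```

```text
(no output)
```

View pics/w4.png

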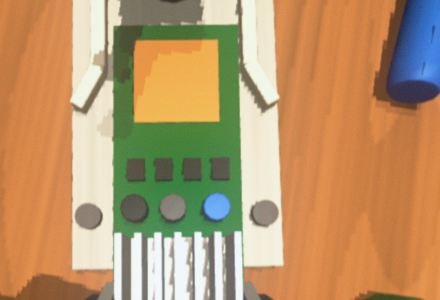

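The board is centred between the guides: board edges at crop x 113–241, guides at about 100 and 245. Sliding on.

Emit:
drive_tool(motion="-0.8 4.9 0.2 0 0 0 40;-0.8 4.9 0 0 0 0 40;-0.8 4.9 0 0 0 0 40;-0.8 4.9 0 0 0 0 40;-0.8 4.9 0 0 0 0 40;-0.8 4.9 0 0 0 0 40;-0.8 4.9 0 0 0 0 40;-0.5 3 0 0 0 0 40")

```text
clock: 9.43
eef_pos: [0.6027, 0.0297, 0.0954]
ee_rot: [180.0, -20.0, 99.2]
contact_force: [1.7, -4.2, 4.6]
opening: 0.0451
grasp_force: 48.6
```

Emit:
drive_tool(motion="-0.3 1.7 0 0 0 0 40;-0.3 1.7 0 0 0 0 40;-0.3 1.7 0 0 0 0 40;-0.3 1.7 0 0 0 0 40;-0.2 1 0 0 0 0 40;-0.2 1 0 0 0 0 40;-0.2 1 0 0 0 0 40;0 0 0 0 0 0 40")

```text
clock: 10.1
eef_pos: [0.601, 0.0393, 0.0954]
ee_rot: [180.0, -20.0, 99.2]
contact_force: [1.6, -2.8, 5.2]
opening: 0.0452
grasp_force: 48.6
```

Emit:
drive_tool(motion="-0.1 0.7 0 0 0 0 40;-0.1 0.7 0 0 0 0 40;-0.1 0.7 0 0 0 0 40;-0.1 0.7 0 0 0 0 40")

```text
clock: 10.43
eef_pos: [0.6006, 0.0419, 0.0954]
ee_rot: [180.0, -20.0, 99.2]
contact_force: [-0.2, -4.2, 5.2]
opening: 0.0449
grasp_force: 48.7
```

Emit:
drive_tool(motion="-0.1 0.5 0 0 0 0 40;-0.1 0.5 0 0 0 0 40;-0.1 0.5 0 0 0 0 40")

```text
clock: 10.68
eef_pos: [0.6006, 0.0423, 0.0954]
ee_rot: [179.9, -19.9, 99.2]
contact_force: [0.8, -17.7, 6.1]
opening: 0.045
grasp_force: 49.3
```

Emit:
drive_tool(motion="0.1 -0.7 0 0 0 0 45;0 0 0 0 0 0 56;0 0 0 0 0 0 60;0 0 0 0 0 0 60;0 0 0 0 0 0 60")

```text
clock: 11.1
eef_pos: [0.6, 0.043, 0.0949]
ee_rot: [-179.9, -20.0, 99.2]
contact_force: [-0.3, 0.4, 0.1]
opening: 0.06
grasp_force: 0.0
```

Emit:
drive_tool(motion="0 0 3 0 0 0 60;0 -5 10 0 0 0 60;0 -10 20 0 0 0 60;0 -20 30 0 0 0 80;0 -20 30 0 0 0 80;0 -10 30 0 0 0 80;0 0 30 0 0 0 80;0 0 20 0 0 0 80")

```text
clock: 11.77
eef_pos: [0.6004, -0.0237, 0.272]
ee_rot: [179.9, -19.9, 99.1]
contact_force: [0.6, -0.4, 1.1]
opening: 0.08
grasp_force: 0.0
```

```bash
python3 - <<'E'
from h import *
s=ctrl.read_state(); print(s['clock'],s['eef_pos'],s['ee_rot'],s['contact_force'])
for c in ['wrist','top','scene']:
    im,P=snap(c,c+'5.png')
    for l in ['board','mouth','home','stop','handle','bar_end','clamp']:
        for d in ctrl.tip_of(c,l)[:2]:
            X=w(P,d['position'])
            if d['conf']>.3 and X[1]>-.1: print(c,l,round(d['conf'],2),X.round(4),np.round(px(P,X)))
E
```

```text
11.7667 [ 0.60036283 -0.02373023  0.27203676] [179.85818689 -19.91301374  99.12050608] [ 0.58219271 -0.40059765  1.06107694]
wrist board 0.86 [0.6024 0.0641 0.0103] [334. 215.]
wrist mouth 0.55 [ 5.761e-01  1.671e-01 -5.000e-04] [323. 111.]
wrist home 0.74 [0.5729 0.1974 0.0084] [325.  78.]
wrist handle 0.92 [0.5773 0.1673 0.1546] [329.   4.]
wrist handle 0.5 [ 0.7104  0.2147 -0.0014] [461.  87.]
wrist clamp 0.68 [ 0.5796  0.1641 -0.0017] [326. 115.]
top bar_end 0.52 [0.5905 0.1996 0.1546] [162. 181.]
scene board 0.85 [0.5981 0.0611 0.0147] [381. 339.]
scene mouth 0.56 [0.5872 0.1021 0.0099] [401. 344.]
scene home 0.7 [0.5683 0.1963 0.0131] [449. 354.]
scene stop 0.57 [0.5744 0.1959 0.0167] [448. 355.]
scene handle 0.81 [0.5825 0.169  0.1549] [443. 311.]
scene bar_end 0.64 [0.5821 0.201  0.159 ] [461. 316.]
scene bar_end 0.62 [ 0.7038  0.0141 -0.0008] [336. 374.]
scene clamp 0.75 [0.5766 0.1679 0.0055] [434. 354.]
```

View pics/wrist5.png

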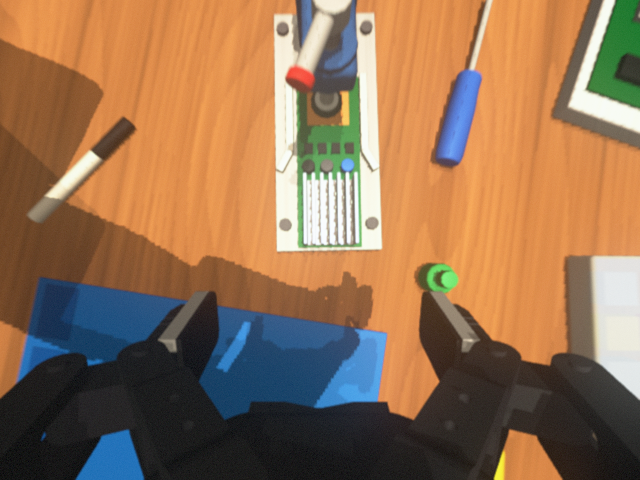

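The board lies between the guides, with the heatsink at (331,208) and the front under the foot at (325,100). The near red cap of the T-bar is at (300,77) and the hub at (332,3).

```bash
python3 - <<'E'
from h import *
P=ctrl.camera_params('wrist'); print('wristcap',ray(P,300,77,.155))
for n,box in [('top5',(130,160,230,215)),('scene5',(400,270,490,340))]:
    P=ctrl.camera_params(n[:-1]); im=cv2.imread('pics/'+n+'.png').astype(int); x0,y0,x1,y1=box
    m=((im[:,:,2]>150)&(im[:,:,1]<70)&(im[:,:,0]<70)).astype(np.uint8); k=np.zeros_like(m); k[y0:y1,x0:x1]=m[y0:y1,x0:x1]
    N,_,st,ce=cv2.connectedComponentsWithStats(k); 
    pts=[ray(P,*ce[i],.155) for i in range(1,N) if st[i,4]>8]
    print(n,[ce[i].round(1) for i in range(1,N) if st[i,4]>8],np.round(pts,4))
    if len(pts)==2:
        d=pts[1]-pts[0]; print('mid',(pts[0]+pts[1])/2,np.linalg.norm(d),np.degrees(np.arctan2(d[1],d[0])))
E
```

```text
wristcap [0.56754318 0.12009271 0.155     ]
top5 [array([153.2, 180.9])] [[0.5904 0.2173 0.155 ]]
scene5 [array([418.8, 294.1]), array([467. , 322.3])] [[0.566  0.1158 0.155 ]
 [0.5868 0.2153 0.155 ]]
mid [0.57640616 0.16555037 0.155     ] 0.10156894434957527 78.2250057516016
```

Bar axis at about 77.5°, centre (0.579, 0.1665). I'll straighten the tool and wind the wrist back. Then I'll take the far end, so that a full half turn fits in the last joint's range.

Emit:
drive_tool(motion="0 8 0 -6.57 -1.08 0 60;0 8 0 -6.57 -1.08 0 60;0 8 0 -6.57 -1.08 0 60;0 10 0 0 0 6.9 60;-1 10 0 0 0 6.9 60;-1 10 0 0 0 6.9 60;-1 10 0 0 0 6.9 60;-1 10 0 0 0 6.9 60")

```text
clock: 13.63
eef_pos: [0.5962, 0.052, 0.2683]
ee_rot: [180.0, -0.0, 134.0]
contact_force: [-0.8, -0.4, -0.7]
opening: 0.0602
grasp_force: 0.0
```

Emit:
drive_tool(motion="-1 10 0 0 0 6.9 60;-1 10 0 0 0 6.9 60;-1 10 0 0 0 6.9 60;-1 10 0 0 0 6.9 60;-1 10 0 0 0 6.9 60;-1 10 0 0 0 6.9 60;-1 10 0 0 0 6.9 60;-1 10 0 0 0 6.9 60")

```text
clock: 14.3
eef_pos: [0.5882, 0.1319, 0.2683]
ee_rot: [180.0, -0.0, -170.8]
contact_force: [0.9, 1.0, -0.7]
opening: 0.0605
grasp_force: 0.0
```

Emit:
drive_tool(motion="-1 10 0 0 0 6.9 50;-1 10 0 0 0 6.9 50;0 10 0 0 0 6.9 50;0 10 0 0 0 6.9 50;0 10 0 0 0 6.9 50;0 10 0 0 0 6.9 50;0 6 0 0 0 6.9 50;0 0 0 0 0 6.9 50")

```text
clock: 14.97
eef_pos: [0.5862, 0.1985, 0.2682]
ee_rot: [180.0, -0.0, -115.5]
contact_force: [0.8, 0.2, -0.0]
opening: 0.05
grasp_force: 0.0
```

Emit:
drive_tool(motion="0 0 0 0 0 6.5 50;0 0 0 0 0 6.5 50;0 0 0 0 0 0 50")

```text
clock: 15.22
eef_pos: [0.5856, 0.2004, 0.2682]
ee_rot: [-179.9, -0.3, -103.3]
contact_force: [0.3, -0.2, 0.4]
opening: 0.0498
grasp_force: 0.0
```

```bash
python3 - <<'E'
from h import *
s=ctrl.read_state(); print(s['clock'],s['joint_positions'].round(1),s['eef_pos'],s['ee_rot'])
im,P=snap('wrist','w6.png')
for l in ['handle','bar_end','clamp']:
    for d in ctrl.tip_of('wrist',l)[:2]:
        X=w(P,d['position']); print(l,round(d['conf'],2),X.round(4),np.round(px(P,X)))
g=im.astype(int); m=((g[:,:,0]>130)&(g[:,:,1]<80)&(g[:,:,2]<80)).astype(np.uint8)
N,_,st,ce=cv2.connectedComponentsWithStats(m)
for i in range(1,N):
    if st[i,4]>100: print(ce[i],st[i],ray(P,*ce[i],.157))
E
```

```text
15.2167 [  12.9   29.7   92.5   -0.3   57.8 -153.6] [0.58559792 0.20044678 0.26818979] [-179.92839368   -0.26026796 -103.34601525]
handle 0.65 [0.5745 0.1655 0.1566] [325. 198.]
bar_end 0.57 [0.5861 0.2071 0.1499] [322. 274.]
clamp 0.61 [ 0.5797  0.1662 -0.0007] [317. 171.]
[320.50735294 297.59558824] [306 287  30  20 408] [0.58922291 0.21698768 0.157     ]
```

View pics/w6.png

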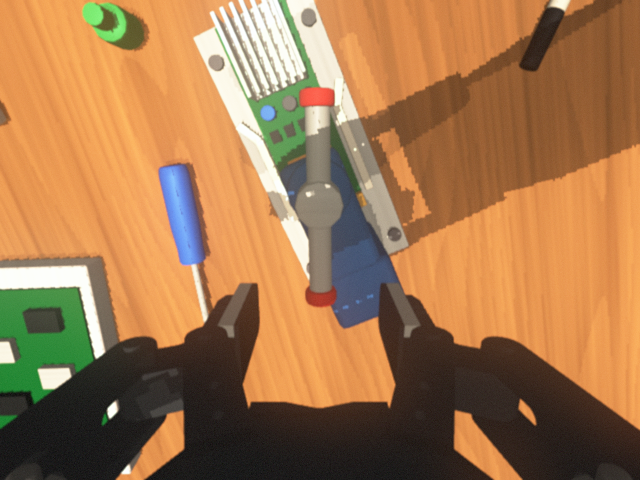

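The bar runs from cap (317,97) over the hub (320,204) to cap (321,297), centred between the fingers. The board is in place beneath it.

```bash
python3 - <<'E'
from h import *
P=ctrl.camera_params('wrist'); a=ray(P,317,97,.157);b=ray(P,320.5,297,.157);h=ray(P,319.5,204,.163)
d=b-a;print(a,b,h,(a+b)/2,np.linalg.norm(d),np.degrees(np.arctan2(d[1],d[0])))
E
```

```text
[0.56802808 0.11827968 0.157     ] [0.58921455 0.21628381 0.157     ] [0.57802474 0.16607231 0.163     ] [0.57862131 0.16728175 0.157     ] 0.10026802095911329 77.80154909015887
```

Emit:
drive_tool(motion="0 0 -20 0 0 0 50;0 0 -20 0 0 0 50;0 0 -13 0 0 0 50;0 0 -4 0 0 0 50;0 0 0 0 0 0 30;0 0 0 0 0 0 11;0 0 0 0 0 0 11;0 0 0 0 0 0 11", grip_force=30)

```text
clock: 16.08
eef_pos: [0.5859, 0.2003, 0.2122]
ee_rot: [-179.9, -0.2, -103.2]
contact_force: [-0.4, 1.6, 0.5]
opening: 0.0111
grasp_force: 14.9
```

Emit:
drive_tool(motion="0 0 0 0 0 0 10;0 0 0 0 0 0 10;0 0 0 0 0 0 10")

```text
clock: 16.33
eef_pos: [0.5859, 0.2003, 0.2122]
ee_rot: [-179.9, -0.2, -103.2]
contact_force: [-2.5, 1.3, 6.8]
opening: 0.0109
grasp_force: 29.5
```

```bash
cat > arc.py <<'E'
from h import *
import sys
C=np.array([.5785,.167]); s=ctrl.read_state(); p=s['eef_pos'][:2]
r=p-C; a=np.degrees(np.arctan2(r[1],r[0])); R=.034
st=float(sys.argv[1]); n=int(sys.argv[2]); ph=[float(sys.argv[3])-st*i for i in range(n+1)] if len(sys.argv)>3 else [a-st*i for i in range(n+1)]
print('r',np.hypot(*r)*1e3,'ang',a,'yaw',s['ee_rot'],'j',s['joint_positions'].round(1),'F',s['contact_force'].round(1),'M',s['moment'].round(2),s['clock'])
q=np.array([[np.cos(np.radians(x)),np.sin(np.radians(x))] for x in ph])*R*1e3
d=np.diff(q,axis=0); dz=-3.5*st/360
for k in range(0,n,8): print('; '.join('%.1f %.1f %.2f 0 0 %.1f 10'%(x,y,dz,-st) for x,y in d[k:k+8]))
E
python3 arc.py 6 30 77.8
```

```text
r 34.12779177754994 ang 77.45186301730052 yaw [-179.85210259   -0.20574297 -103.18939513] j [  12.8   33.4   95.5   -0.3   51.  -153.8] F [-2.5  1.3  6.8] M [ 0.2   0.28 -0.13] 16.3333
3.4 -0.9 -0.06 0 0 -6.0 10; 3.3 -1.3 -0.06 0 0 -6.0 10; 3.2 -1.6 -0.06 0 0 -6.0 10; 3.0 -1.9 -0.06 0 0 -6.0 10; 2.8 -2.2 -0.06 0 0 -6.0 10; 2.5 -2.5 -0.06 0 0 -6.0 10; 2.2 -2.8 -0.06 0 0 -6.0 10; 1.9 -3.0 -0.06 0 0 -6.0 10
1.6 -3.2 -0.06 0 0 -6.0 10; 1.3 -3.3 -0.06 0 0 -6.0 10; 0.9 -3.4 -0.06 0 0 -6.0 10; 0.5 -3.5 -0.06 0 0 -6.0 10; 0.2 -3.6 -0.06 0 0 -6.0 10; -0.2 -3.6 -0.06 0 0 -6.0 10; -0.6 -3.5 -0.06 0 0 -6.0 10; -0.9 -3.4 -0.06 0 0 -6.0 10
-1.3 -3.3 -0.06 0 0 -6.0 10; -1.6 -3.2 -0.06 0 0 -6.0 10; -1.9 -3.0 -0.06 0 0 -6.0 10; -2.2 -2.8 -0.06 0 0 -6.0 10; -2.5 -2.5 -0.06 0 0 -6.0 10; -2.8 -2.2 -0.06 0 0 -6.0 10; -3.0 -1.9 -0.06 0 0 -6.0 10; -3.2 -1.6 -0.06 0 0 -6.0 10
-3.3 -1.3 -0.06 0 0 -6.0 10; -3.4 -0.9 -0.06 0 0 -6.0 10; -3.5 -0.5 -0.06 0 0 -6.0 10; -3.6 -0.2 -0.06 0 0 -6.0 10; -3.6 0.2 -0.06 0 0 -6.0 10; -3.5 0.6 -0.06 0 0 -6.0 10
```

Emit:
drive_tool(motion="3.4 -0.9 -0.06 0 0 -6 10;3.3 -1.3 -0.06 0 0 -6 10;3.2 -1.6 -0.06 0 0 -6 10;3.0 -1.9 -0.06 0 0 -6 10;2.8 -2.2 -0.06 0 0 -6 10;2.5 -2.5 -0.06 0 0 -6 10;2.2 -2.8 -0.06 0 0 -6 10;1.9 -3.0 -0.06 0 0 -6 10")

```text
clock: 17.0
eef_pos: [0.6082, 0.1836, 0.2117]
ee_rot: [-179.9, -0.2, -151.5]
contact_force: [-2.6, -2.4, 7.0]
opening: 0.0108
grasp_force: 29.4
```

```bash
python3 arc.py 6 1
```

```text
r 33.997401982340875 ang 29.154804916263842 yaw [-179.8817017    -0.22166058 -151.46204023] j [  10.9   34.6   93.    -0.2   52.5 -107.5] F [-2.6 -2.4  7. ] M [-0.36  0.48  0.04] 17.0
1.6 -3.2 -0.06 0 0 -6.0 10
```

Following the circle well, with small forces. Continuing the half turn.

Emit:
drive_tool(motion="1.6 -3.2 -0.06 0 0 -6 10;1.3 -3.3 -0.06 0 0 -6 10;0.9 -3.4 -0.06 0 0 -6 10;0.5 -3.5 -0.06 0 0 -6 10;0.2 -3.6 -0.06 0 0 -6 10;-0.2 -3.6 -0.06 0 0 -6 10;-0.6 -3.5 -0.06 0 0 -6 10;-0.9 -3.4 -0.06 0 0 -6 10")

```text
clock: 17.67
eef_pos: [0.6107, 0.1559, 0.2112]
ee_rot: [-179.9, -0.2, 160.5]
contact_force: [-4.8, -2.8, 8.5]
opening: 0.0111
grasp_force: 29.7
```

Emit:
drive_tool(motion="-1.3 -3.3 -0.06 0 0 -6 10;-1.6 -3.2 -0.06 0 0 -6 10;-1.9 -3.0 -0.06 0 0 -6 10;-2.2 -2.8 -0.06 0 0 -6 10;-2.5 -2.5 -0.06 0 0 -6 10;-2.8 -2.2 -0.06 0 0 -6 10;-3.0 -1.9 -0.06 0 0 -6 10;-3.2 -1.6 -0.06 0 0 -6 10")

```text
clock: 18.33
eef_pos: [0.5918, 0.1353, 0.2107]
ee_rot: [-179.9, -0.2, 112.6]
contact_force: [-6.0, -3.4, 8.7]
opening: 0.0106
grasp_force: 30.1
```

Emit:
drive_tool(motion="-3.3 -1.3 -0.06 0 0 -6 10;-3.4 -0.9 -0.06 0 0 -6 10;-3.5 -0.5 -0.06 0 0 -6 10;-3.6 -0.2 -0.06 0 0 -6 10;-3.6 0.2 -0.06 0 0 -6 10;-3.5 0.6 -0.06 0 0 -6 10;0 0 0 0 0 0 10")

```text
clock: 18.92
eef_pos: [0.5704, 0.1334, 0.2104]
ee_rot: [-179.9, -0.2, 76.5]
contact_force: [-6.5, -5.2, 9.9]
opening: 0.0108
grasp_force: 29.9
```

```bash
python3 arc.py 6 1
```

```text
r 34.539859404268775 ang -103.64320288283524 yaw [-179.88350802   -0.18398694   76.48017769] j [  6.6  31.2 100.5   0.3  48.3  20. ] F [-6.5 -5.2  9.9] M [-0.74  1.09  0.13] 18.9167
-3.4 1.0 -0.06 0 0 -6.0 10
```

Emit:
drive_tool(motion="0 0 0 0 0 0 30;0 0 0 0 0 0 45;0 0 0 0 0 0 50;0 0 10 0 0 0 50;0 0 25 0 0 0 50;0 0 23 0 0 6.9 50;0 3 0 0 0 6.9 50;1 3 0 0 0 6.9 50")

```text
clock: 19.58
eef_pos: [0.5728, 0.1399, 0.2696]
ee_rot: [179.9, -0.3, 97.8]
contact_force: [-0.4, 0.9, -0.4]
opening: 0.0499
grasp_force: 0.0
```

Emit:
drive_tool(motion="1 4 0 0 0 6.9 50;1 4 0 0 0 6.9 50;1 4 0 0 0 6.9 50;1 4 0 0 0 6.9 50;1 4 0 0 0 6.9 50;1 4 0 0 0 6.9 50;1 4 0 0 0 6.9 50;1 4 0 0 0 6.9 50")

```text
clock: 20.25
eef_pos: [0.5806, 0.1721, 0.2681]
ee_rot: [-179.9, -0.2, 153.1]
contact_force: [0.0, -0.0, 0.4]
opening: 0.0498
grasp_force: 0.0
```

Emit:
drive_tool(motion="1 4 0 0 0 6.9 50;1 4 0 0 0 6.9 50;1 4 0 0 0 6.9 50;1 4 0 0 0 6.9 50;1 4 0 0 0 6.9 50;1 4 0 0 0 6.9 50;1 4 0 0 0 6.9 50;0 1 0 0 0 6.9 50")

```text
clock: 20.92
eef_pos: [0.5876, 0.2014, 0.2681]
ee_rot: [-179.9, -0.2, -151.7]
contact_force: [0.3, -0.3, 0.4]
opening: 0.0497
grasp_force: 0.0
```

Emit:
drive_tool(motion="0 0 0 0 0 6.9 50;0 0 0 0 0 6.9 50;0 0 0 0 0 6.9 50;0 0 0 0 0 6.9 50;0 0 0 0 0 6.5 50;0 0 0 0 0 5 50;0 0 0 0 0 0 50")

```text
clock: 21.5
eef_pos: [0.5875, 0.2009, 0.268]
ee_rot: [-179.9, -0.2, -112.8]
contact_force: [0.7, 0.1, 0.3]
opening: 0.05
grasp_force: 0.0
```

```bash
python3 arc.py 6 1; python3 - <<'E'
from h import *
P=ctrl.camera_params('wrist'); im,_=snap('wrist','w7.png')
g=im.astype(int); m=((g[:,:,0]>130)&(g[:,:,1]<80)&(g[:,:,2]<80)).astype(np.uint8)
N,_,st,ce=cv2.connectedComponentsWithStats(m); c=[ce[i] for i in range(1,N) if st[i,4]>100]; print(np.round(c))
a,b=[ray(P,*x,.155) for x in c[:2]]; d=b-a; print((a+b)/2,np.linalg.norm(d),np.degrees(np.arctan2(d[1],d[0])))
E
```

```text
r 35.07728507340999 ang 75.15060889863673 yaw [-179.91021538   -0.24192075 -112.75491899] j [  12.9   29.9   92.2   -0.3   58.  -144.2] F [0.7 0.1 0.3] M [-0.01 -0.05  0.04] 21.5
3.4 -1.1 -0.06 0 0 -6.0 10
[[328. 294.]]Traceback (most recent call last):
  File "<stdin>", line 5, in <module>
ValueError: not enough values to unpack (expected 2, got 1)
```

Emit:
drive_tool(motion="-0.5 -0.5 0 0 0 4.6 50;-0.5 0 -17 0 0 4.6 50;0 0 -20 0 0 0 50;0 0 -16 0 0 0 50;0 0 -4 0 0 0 50;0 0 0 0 0 0 30;0 0 0 0 0 0 11;0 0 0 0 0 0 11", grip_force=30)

```text
clock: 22.22
eef_pos: [0.5868, 0.2005, 0.2116]
ee_rot: [-179.8, -0.2, -103.8]
contact_force: [-0.7, 0.5, 0.9]
opening: 0.0141
grasp_force: 0.7
```

Emit:
drive_tool(motion="0 0 0 0 0 0 10;0 0 0 0 0 0 10;0 0 0 0 0 0 10;0 0 0 0 0 0 10")

```text
clock: 22.55
eef_pos: [0.5866, 0.2006, 0.2115]
ee_rot: [-179.9, -0.2, -103.8]
contact_force: [-2.3, 1.5, 6.3]
opening: 0.0104
grasp_force: 29.6
```

```bash
python3 arc.py 5 40 76.5
```

```text
r 34.55126173430411 ang 76.49861641772823 yaw [-179.85319102   -0.19580717 -103.81001419] j [  12.8   33.5   95.5   -0.3   51.  -153.1] F [-2.3  1.5  6.3] M [ 0.3   0.33 -0.12] 22.55
2.9 -0.8 -0.05 0 0 -5.0 10; 2.8 -1.1 -0.05 0 0 -5.0 10; 2.7 -1.3 -0.05 0 0 -5.0 10; 2.5 -1.5 -0.05 0 0 -5.0 10; 2.4 -1.7 -0.05 0 0 -5.0 10; 2.2 -1.9 -0.05 0 0 -5.0 10; 2.1 -2.1 -0.05 0 0 -5.0 10; 1.9 -2.3 -0.05 0 0 -5.0 10
1.7 -2.5 -0.05 0 0 -5.0 10; 1.4 -2.6 -0.05 0 0 -5.0 10; 1.2 -2.7 -0.05 0 0 -5.0 10; 1.0 -2.8 -0.05 0 0 -5.0 10; 0.7 -2.9 -0.05 0 0 -5.0 10; 0.5 -2.9 -0.05 0 0 -5.0 10; 0.2 -3.0 -0.05 0 0 -5.0 10; -0.1 -3.0 -0.05 0 0 -5.0 10
-0.3 -2.9 -0.05 0 0 -5.0 10; -0.6 -2.9 -0.05 0 0 -5.0 10; -0.8 -2.9 -0.05 0 0 -5.0 10; -1.1 -2.8 -0.05 0 0 -5.0 10; -1.3 -2.7 -0.05 0 0 -5.0 10; -1.5 -2.5 -0.05 0 0 -5.0 10; -1.7 -2.4 -0.05 0 0 -5.0 10; -1.9 -2.2 -0.05 0 0 -5.0 10
-2.1 -2.1 -0.05 0 0 -5.0 10; -2.3 -1.9 -0.05 0 0 -5.0 10; -2.5 -1.7 -0.05 0 0 -5.0 10; -2.6 -1.4 -0.05 0 0 -5.0 10; -2.7 -1.2 -0.05 0 0 -5.0 10; -2.8 -1.0 -0.05 0 0 -5.0 10; -2.9 -0.7 -0.05 0 0 -5.0 10; -2.9 -0.5 -0.05 0 0 -5.0 10
-3.0 -0.2 -0.05 0 0 -5.0 10; -3.0 0.1 -0.05 0 0 -5.0 10; -2.9 0.3 -0.05 0 0 -5.0 10; -2.9 0.6 -0.05 0 0 -5.0 10; -2.9 0.8 -0.05 0 0 -5.0 10; -2.8 1.1 -0.05 0 0 -5.0 10; -2.7 1.3 -0.05 0 0 -5.0 10; -2.5 1.5 -0.05 0 0 -5.0 10
```

Emit:
drive_tool(motion="2.9 -0.8 -0.05 0 0 -5 10;2.8 -1.1 -0.05 0 0 -5 10;2.7 -1.3 -0.05 0 0 -5 10;2.5 -1.5 -0.05 0 0 -5 10;2.4 -1.7 -0.05 0 0 -5 10;2.2 -1.9 -0.05 0 0 -5 10;2.1 -2.1 -0.05 0 0 -5 10;1.9 -2.3 -0.05 0 0 -5 10")

```text
clock: 23.22
eef_pos: [0.6062, 0.1874, 0.2111]
ee_rot: [-179.9, -0.2, -144.0]
contact_force: [-2.5, -2.1, 7.5]
opening: 0.0107
grasp_force: 29.3
```

```bash
cat > t.py <<'E'
from h import *
s=ctrl.read_state(); r=s['eef_pos'][:2]-[.5785,.167]; F=s['contact_force']; u=r/np.hypot(*r); t=np.array([-u[1],u[0]])
print(s['clock'].round(2) if hasattr(s['clock'],'round') else s['clock'],'ang %.1f r %.1f yaw %.1f'%(np.degrees(np.arctan2(r[1],r[0])),1e3*np.hypot(*r),s['ee_rot'][2]),'Frad %.1f Ftan %.1f Mz %.3f T %.3f'%(F[:2]@u,F[:2]@t,s['moment'][2],s['moment'][2]+r[0]*F[1]-r[1]*F[0]),'Fz',F[2].round(1))
E
python3 t.py
```

```text
23.2167 ang 36.4 r 34.4 yaw -144.0 Frad -3.3 Ftan -0.2 Mz 0.046 T 0.040 Fz 7.5
```

Emit:
drive_tool(motion="1.7 -2.5 -0.05 0 0 -5 10;1.4 -2.6 -0.05 0 0 -5 10;1.2 -2.7 -0.05 0 0 -5 10;1.0 -2.8 -0.05 0 0 -5 10;0.7 -2.9 -0.05 0 0 -5 10;0.5 -2.9 -0.05 0 0 -5 10;0.2 -3.0 -0.05 0 0 -5 10;-0.1 -3.0 -0.05 0 0 -5 10")

```text
clock: 23.88
eef_pos: [0.6127, 0.1648, 0.2108]
ee_rot: [-179.9, -0.2, 176.0]
contact_force: [-1.9, -1.8, 6.6]
opening: 0.0107
grasp_force: 29.4
```

```bash
python3 t.py
```

```text
23.8833 ang -3.7 r 34.3 yaw 176.0 Frad -1.8 Ftan -1.9 Mz 0.169 T 0.103 Fz 6.6
```

Emit:
drive_tool(motion="-0.3 -2.9 -0.05 0 0 -5 10;-0.6 -2.9 -0.05 0 0 -5 10;-0.8 -2.9 -0.05 0 0 -5 10;-1.1 -2.8 -0.05 0 0 -5 10")

```text
clock: 24.22
eef_pos: [0.61, 0.1533, 0.2107]
ee_rot: [-179.9, -0.1, 156.0]
contact_force: [-2.1, -2.3, 7.5]
opening: 0.011
grasp_force: 29.8
```

```bash
python3 t.py
```

```text
24.2167 ang -23.6 r 34.4 yaw 156.0 Frad -1.0 Ftan -2.9 Mz 0.290 T 0.190 Fz 7.5
```

Emit:
drive_tool(motion="-0.6 -1.4 -0.02 0 0 -2.5 10;-0.7 -1.3 -0.02 0 0 -2.5 10;-0.7 -1.3 -0.02 0 0 -2.5 10;-0.8 -1.2 -0.02 0 0 -2.5 10")

```text
clock: 24.55
eef_pos: [0.6072, 0.1481, 0.2106]
ee_rot: [-180.0, -0.1, 146.1]
contact_force: [-2.0, -2.9, 8.4]
opening: 0.0108
grasp_force: 30.1
```

```bash
python3 t.py
```

```text
24.55 ang -33.4 r 34.4 yaw 146.1 Frad -0.1 Ftan -3.5 Mz 0.315 T 0.194 Fz 8.4
```

Emit:
drive_tool(motion="-0.8 -1.2 -0.02 0 0 -2.5 10;-0.9 -1.2 -0.02 0 0 -2.5 10;-1.0 -1.1 -0.02 0 0 -2.5 10;-1.0 -1.1 -0.02 0 0 -2.5 10")

```text
clock: 24.88
eef_pos: [0.6035, 0.1434, 0.2106]
ee_rot: [-180.0, -0.1, 136.1]
contact_force: [-2.2, -4.2, 8.7]
opening: 0.0107
grasp_force: 30.4
```

```bash
python3 t.py
```

```text
24.8833 ang -43.3 r 34.4 yaw 136.1 Frad 1.3 Ftan -4.5 Mz 0.411 T 0.256 Fz 8.7
```

Turning now takes 0.256 N m, the middle of the proper range. Letting go.

Emit:
drive_tool(motion="0 0 0 0 0 0 20;0 0 0 0 0 0 40;0 0 0 0 0 0 50;0 0 5 0 0 0 50;0 0 25 0 0 0 50;0 0 35 0 0 0 50;0 0 25 0 0 0 50;0 0 0 0 0 0 50")

```text
clock: 25.55
eef_pos: [0.6043, 0.1442, 0.3048]
ee_rot: [179.7, 0.0, 136.3]
contact_force: [0.5, -0.3, 0.3]
opening: 0.0498
grasp_force: 0.0
```

```bash
python3 - <<'E'
from h import *
s=ctrl.read_state(); print(s['clock'],s['eef_pos'],s['contact_force'].round(1))
im,P=snap('scene')
for l in ['board','home','bar_end','bottle']:
    for d in ctrl.tip_of('scene',l)[:2]:
        X=w(P,d['position']); print(l,round(d['conf'],2),X.round(4))
cv2.imwrite('pics/s8.png',cv2.resize(im[250:420,320:540,::-1],(660,510)))
E
```

```text
25.55 [0.60432177 0.14424538 0.30483297] [ 0.5 -0.3  0.3]
board 0.81 [ 4.802e-01 -5.104e-01  1.000e-04]
board 0.78 [0.5976 0.0622 0.0168]
home 0.6 [0.5726 0.1944 0.0119]
bar_end 0.6 [0.5501 0.1898 0.1558]
bottle 0.78 [7.056e-01 1.420e-02 4.000e-04]
```

View pics/s8.png

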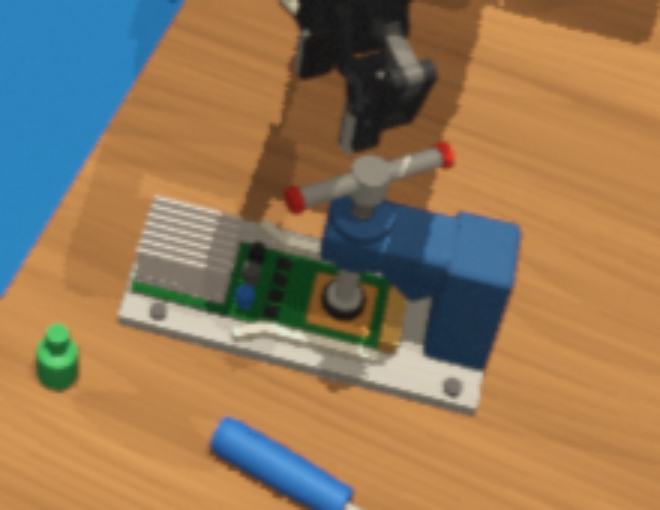

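The board's front edge is against the brass stop at crop (390,325), flat, with the foot on it at (345,297). The hand is clear, so I'm handing in.

```bash
python3 -c "
from bench import ctrl
print(ctrl.sign_off())"
```

```text
the job is handed in; nothing more can be done
None
```

The job is handed in at about 26 s. The board sits flat and home against the brass stop, and the screw was turned until it took about 0.26 N m (proper range 0.2 to 0.33). The hand is clear and I saw no small things moved; foot force can't be read directly, and the hand-in gave no verdict.

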